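# Start the screw of a pipe vice in its boss

## Task

The screw of the pipe vice has been stood in the threaded boss at the top of the yoke, but its thread has not been started. Without lifting it, turn it backward (anticlockwise seen from above) until you feel it drop into the thread, then turn it forward (clockwise) about one full turn and no more. Finish with the screw's hub held in the gripper, and keep holding it there so that the jaw can be fitted to its lower end; leave the other things on the bench alone.

Things in the scene. Friction and masses are not known exactly. Their poses are not given: they have to be found in the camera images.
- vice: Grey cast-iron yoke pipe vice, fixed to the bench: base 105 x 190 x 16 mm, yoke an upside-down U in the plane of its y and z axes (legs at y = +-66 mm), 183 mm high. Origin at the middle of the base's underside, z up. The upright threaded boss (53 mm outside diameter) is on its z axis, z = 138 to 183 mm. Right-hand thread, 30 mm diameter, pitch 6 mm a turn.
- screw: Loose steel vice screw, 0.85 kg, upright in the boss: 22 mm plain end 44 mm long, then 30 mm thread, then a forged hub with a tommy bar through it. Origin on its axis at the thread's lower end, z up the axis, x along the bar. Bar 12 mm thick, at z = 94 mm, to x = +-95 mm, balls of 19 mm at its ends. At the start it stands loosely, leaning up to 3 degrees.
- hub (a point): Middle of the screw's hub, on the screw's axis, 96 mm above its origin, same axes: where to grip. Hub 40 (x) x 32 (y) x 34 (z) mm; grip its flat faces at y = +-16 mm, which run along the bar. With the fingers some 3 mm wider than the hub, the screw turns with them (about 0.15 rad of play) yet is free to rise and drop.
- boss_mouth (a point): Middle of the boss's upper rim, on the thread's axis, 183 mm above the bench. Turned backward under half a turn, the screw rises slowly (6 mm a turn), then falls 4 to 6 mm by its own weight unless clamped. Forward it sinks 6 mm a turn. Its origin is 4 to 6 mm below this point at the start, about 9 mm just after the drop, about 15 mm one turn later.
- upper_jaw: Bystander: the vice's loose upper jaw, a dark steel V block 46 x 60 x 56 mm, lying on the bench. Origin at the middle of its underside.
- grease_tin: Bystander: round metal tin, 74 mm diameter, 52 mm high. Origin at the middle of its underside.
- angle_offcut: Bystander: aluminium angle 160 mm long, 40 x 40 mm, lying on one leg. Origin at the middle of its underside, x along it.

How it is judged:
On the way, in this order (a step that is already met when the one before it is completed fails the run):
1. the screw has been turned backward up to the end of the boss's thread (z of screw in the frame of vice above 0.178 m and angle between the x axis of screw and the x axis of vice, either way round below 0.6 rad).
2. it has dropped into the thread (z of screw in the frame of vice below 0.1764 m), for 0.1 s.
At the end, for the whole second after the job is handed in: The screw stands upright in the boss (within 4 degrees), about one turn into the thread past the drop (origin 11.8 to 16.8 mm below the rim, that is one turn give or take a little over a third), at rest, and the gripper's fingers hold it with more than 5 N (z of screw in the frame of vice between 0.1662 and 0.1712 m and angle between screw's own z axis and vertical below 0.07 rad and horizontal distance between screw and boss_mouth below 0.003 m and contact force between the fingers and screw above 5 N and linear speed of screw below 0.01 m/s); the arm keeps its last pose, push and grip.
It fails at once if the screw is lifted in the boss by more than 4 mm (z of screw in the frame of vice above 0.184 m).
It fails at once if the screw is run in much more than one turn (z of screw in the frame of vice below 0.1645 m).
It fails at once if the upper jaw is disturbed (distance of upper_jaw from where it was at the start of the episode above 0.02 m).
It fails at once if the grease tin is disturbed (distance of grease_tin from where it was at the start of the episode above 0.02 m).
It fails at once if the angle offcut is disturbed (distance of angle_offcut from where it was at the start of the episode above 0.02 m).
It also fails if it takes over 72 s, if anything falls off the work surface, if the arm or the gripper's body presses on something with over 40 N, if the wrist force passes 120 N, or if a joint passes its speed limit or range.

## Robot

A 7-joint arm with a two-finger parallel gripper is mounted at the origin on the work surface. World frame = base frame: x ahead of the robot, y to its left, z up, the work surface at z = 0. Lengths are in m, angles in rad, forces in N, time in s.
With the tool pointing down it reaches from about 0.4 to 0.85 m from the base axis. Payload 10.4 kg.
Tool frame: the origin (TCP) lies between the finger pads; the fingertips stand 19 mm ahead of it and the grasp point (between the pads) is the TCP; z points along the fingers, x is the direction in which the jaws open and shut, and the axes are right-handed (so a half turn about z gives the same grasp; the last joint's range is limited). The gripper opens to 87 mm and grips with 3 to 60 N. Pads are 19 mm wide; open, the fingers measure 117 mm over their backs; the gripper's body (75 mm by 190 mm) begins 51 mm behind the grasp point.
Start: joints at [-0.023, 0.332, -0.065, 1.46, 0.022, 1.35, -0.088], TCP at [0.625, 0, 0.242] pointing down, gripper open.
Joint ranges: [-2.6, 2.6], [-0.5, 2.12], [-1.47, 1.34], [0.16, 2.42], [-1.27, 4.41], [0.06, 2.06], [-2.6, 2.6]. Speed limits (rad/s): [2.22, 2.22, 2.79, 2.79, 3.14, 3.14, 3.14].

## Interface

Orientations are given as a unit quaternion [x, y, z, w].
In Python, from bench import * gives the robot as it stands.
- The arm moves only by the tool step_arm, never from a script. Its argument "commands" is a list of rows, each a list of 6 numbers: the shift along the tool's x, y, z in m, then the turn, a rotation vector about the tool's x, y, z in rad. In form: [[tx, ty, tz, rx, ry, rz], ...]. A call has 1 to 12 rows; each row shifts and turns the commanded pose from where the row before left it, along the tool's axes as they then stand; what a row does not reach is not made up. A row lasts 1/10 s, in which the tool goes at most 50 mm and 8.59 degrees, less where a joint would pass 70% of its speed; a pose out of reach is approached as far as the arm can. A call with a gripper value outside its range is refused whole. "gripper" is the opening, from 0 (shut) to 1 (fully open), set as the call begins (left out, the last holds). The fingers move at their own pace and stop on an object; "grip_force" is the grip in N (left out, the last holds). Time passes only in rows, so rows that do not move let the fingers close. It gives the time, the measured TCP pose, the force and the opening at its end, in the units of the state.
- read_state(): the state, without advancing time (a new reading comes with each control period).
- camera(name): name is "scene" or "side" or "wrist"; returns the picture (384x512x3 uint8, red, green, blue); there is no depth.
- get_calibration(name): a dict with "fx", "fy", "cx", "cy" (pixels), "R" (3x3) and "t" (3): a world point X has camera coordinates R X + t. Camera axes: x right, y down, z forward; pixel columns grow to the right and rows downward; lengths in m; the calibration is good to about 2 mm. A picture is of the moment at which its call begins: read the wrist's pose just before it. get_calibration takes no time and is no camera call; for the wrist camera it gives the pose at the moment of the call.
- close_job(): hands the job in, once; it reports no verdict.
The state is a dict: "time": time; "joint_positions": joint angles; "joint_vel": joint speeds; "joint_torque": joint torques, N m; "ee_pos": TCP position; "eef_rot": TCP orientation; "ft_force": force on the tool from outside, world axes, zero at the start; "torque": the same for the moment, N m; "width": finger opening in m.
Only numpy, scipy, OpenCV 4.12 (cv2) and the standard library are available. Lean on these libraries where they do the work, as an engineer would, in place of code of your own. Each camera call takes 0.05 s, during which the arm holds its last target. There are 200 camera calls.

## Working session

There is one attempt and no reset: what is moved stays moved. The work goes in short steps, Python scripts to look and compute and a tool call to move; the robot and the scene stay as the last step left them, time stands still between calls to the robot, and variables do not carry over. Pictures are saved under pics/ and viewed, on a budget of 13 in all, crops included, one or two more only if the job needs it, and the job is handed in when it is done.

Besides the shell and the picture viewer there is one more tool, called after ">>>" in YAML: its name, and indented under it one key for each argument. step_arm: Moves the arm, as the interface text tells. Its arguments: {"type":"object","properties":{"commands":{"type":"array","items":{"type":"array","items":{"type":"number"}}},"gripper":{"type":"number"},"grip_force":{"type":"number"}},"required":["commands"]}

```bash
mkdir -p pics; python3 - <<'E'
from bench import *
import cv2,numpy as np
s=read_state();print(s)
a=camera("scene");b=camera("side")
cv2.imwrite("pics/a.png",a[...,::-1]);cv2.imwrite("pics/b.png",b[...,::-1])
cv2.imwrite("pics/ab.png",cv2.resize(np.vstack([a,b])[...,::-1],None,fx=1,fy=1)[:768] if 0 else np.hstack([a,b])[...,::-1][:, :])
for n in("scene","side","wrist"):print(n,get_calibration(n))
E
```

```text
{'time': 0.0, 'joint_positions': array([-0.02257874,  0.33287152, -0.06470189,  1.4609574 ,  0.02159877,
        1.34991657, -0.08851206]), 'joint_vel': array([-1.70028205e-05, -1.41793060e-03, -5.10175141e-04, -8.52997898e-04,
       -1.63932387e-03,  3.18269305e-03, -4.05949003e-04]), 'joint_torque': array([-1.20520472e-04, -6.23245955e+01,  2.44190963e-02, -3.89891267e+01,
       -6.13984605e-02,  3.97891912e-02,  1.87085252e-04]), 'ee_pos': array([ 6.24625946e-01, -1.74889168e-05,  2.40746473e-01]), 'eef_rot': array([ 9.99999735e-01, -5.23817031e-06, -7.27894071e-04,  3.36376042e-05]), 'ft_force': array([-0.36274884,  0.0346165 , -0.36772984]), 'torque': array([ 0.00420395,  0.01490285, -0.01808932]), 'width': 0.0872030046324434}
scene {'fx': 440.2157398101523, 'fy': 440.2157398101523, 'cx': 255.70301953456666, 'cy': 187.58874974270685, 'R': array([[ 0.14988913,  0.98855273,  0.01722635],
       [ 0.76129374, -0.10427907, -0.63996696],
       [-0.63084474,  0.1090384 , -0.76820931]]), 't': array([-0.17364798, -0.36889086,  1.52318348])}
side {'fx': 463.98996761505606, 'fy': 463.98996761505606, 'cx': 254.1056123901773, 'cy': 189.36360093886287, 'R': array([[ 0.73774937, -0.67499427, -0.01042128],
       [-0.35701909, -0.3770169 , -0.85463187],
       [ 0.57294261,  0.63422472, -0.51912982]]), 't': array([-0.39993899,  0.39905734,  0.71181483])}
wrist {'fx': 292.1267651012439, 'fy': 292.1267651012439, 'cx': 258.0826404916922, 'cy': 189.93207249645351, 'R': array([[ 9.99995169e-01, -9.87301593e-04, -2.94736934e-03],
       [-4.56391278e-05, -9.52776103e-01,  3.03673667e-01],
       [-3.10800057e-03, -3.03672066e-01, -9.52771545e-01]]), 't': array([-0.62369283, -0.03614606,  0.39382745])}
```

View pics/a.png

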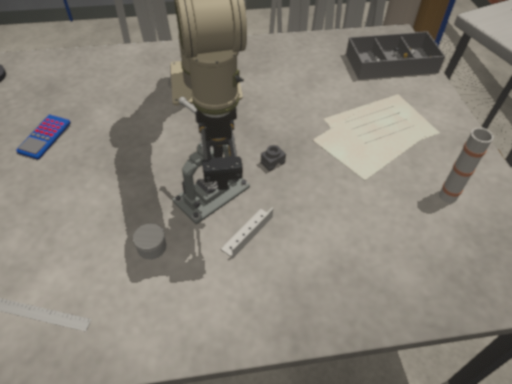

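View pics/b.png

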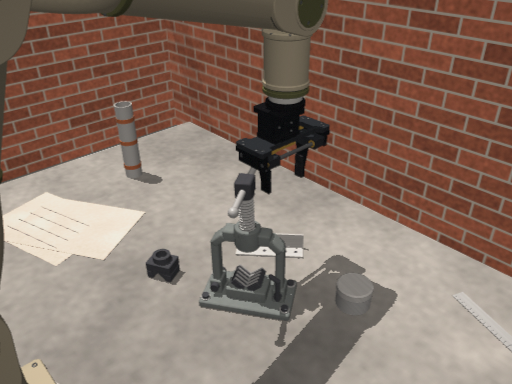

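The scene view shows the arm over the vice (base at about (212,197)), with the screw hidden behind the gripper. The side view shows the boss at (247,237), hub at (245,187), near bar ball at (236,210) and base corners at about (202,305) and (292,311).

```bash
cat > h.py <<'E'
from bench import *
import cv2,numpy as np
def ray(c,u,v,z):
    R=np.array(c["R"]);t=np.array(c["t"]);o=-R.T@t
    d=R.T@np.array([(u-c["cx"])/c["fx"],(v-c["cy"])/c["fy"],1])
    return o+d*(z-o[2])/d[2]
def proj(c,X):
    p=np.array(c["R"])@X+c["t"];return c["fx"]*p[0]/p[2]+c["cx"],c["fy"]*p[1]/p[2]+c["cy"]
E
python3 - <<'E'
from h import *
c=get_calibration("side")
for n,u,v,z in[("hub",245,187,.274),("ball",236,210,.272),("boss",247,230,.183),("BL",202,305,.012),("BLb",213,277,.016),("BRb",297,287,.016),("FR",292,311,.012)]:print(n,ray(c,u,v,z))
c=get_calibration("wrist");w=camera("wrist");cv2.imwrite("pics/w.png",w[...,::-1])
cv2.imwrite("pics/bz.png",cv2.resize(cv2.imread("pics/b.png")[90:330,170:390],None,fx=2.5,fy=2.5,interpolation=cv2.INTER_CUBIC))
E
```

```text
hub [ 0.50051251 -0.0252606   0.274     ]
ball [ 0.44189533 -0.06862008  0.272     ]
boss [ 0.49718096 -0.03193059  0.183     ]
BL [0.41075742 0.01430507 0.012     ]
BLb [0.47682893 0.06173539 0.016     ]
BRb [ 0.58801013 -0.08517106  0.016     ]
FR [ 0.53331026 -0.12272479  0.012     ]
```

View pics/w.png

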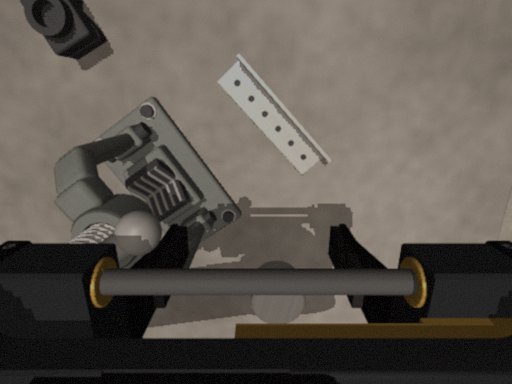

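View pics/bz.png

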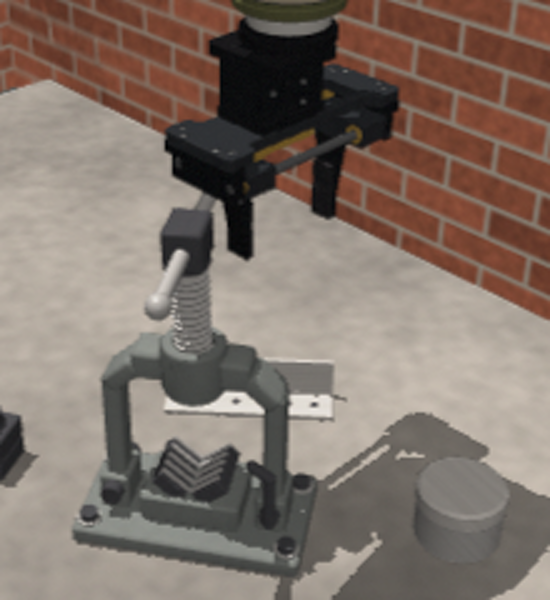

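The wrist view shows the base corners, a far bar ball at (138,232) and the hub hidden behind the left finger. The zoomed side view shows the bar running roughly parallel to the vice's x axis. I'll rise and move above the screw for a clear look from the wrist camera.

>>> step_arm:
  commands:
    - [0, 0, -0.04, 0, 0, 0]
    - [0, 0, -0.04, 0, 0, 0]
    - [0, 0, -0.04, 0, 0, 0]
    - [0, 0, -0.04, 0, 0, 0]
    - [-0.03, 0.007, 0, 0, 0, 0]
    - [-0.03, 0.007, 0, 0, 0, 0]
    - [-0.03, 0.007, 0, 0, 0, 0]
    - [-0.03, 0.007, 0, 0, 0, 0]
    - [0, 0, 0, 0, 0, 0]
    - [0, 0, 0, 0, 0, 0]
  gripper: 1

```text
time: 1.15
ee_pos: [0.5048, -0.0281, 0.4019]
eef_rot: [1.0, -0.0, 0.0, -0.0]
ft_force: [0.2, 0.6, -0.4]
width: 0.0874
```

```bash
python3 - <<'E'
from h import *
s=read_state();print(s['time'],s['ee_pos'],s['eef_rot'],s['joint_positions'].round(2))
w=camera("wrist");cv2.imwrite("pics/w2.png",w[...,::-1])
cv2.imwrite("pics/b2.png",camera("side")[...,::-1])
E
```

```text
1.15 [ 0.50480573 -0.02805125  0.40188824] [ 9.99999879e-01 -1.42992994e-04  4.70482096e-04 -1.15897432e-05] [ 0.02  0.03 -0.05  1.48  0.    1.63 -0.04]
```

View pics/w2.png

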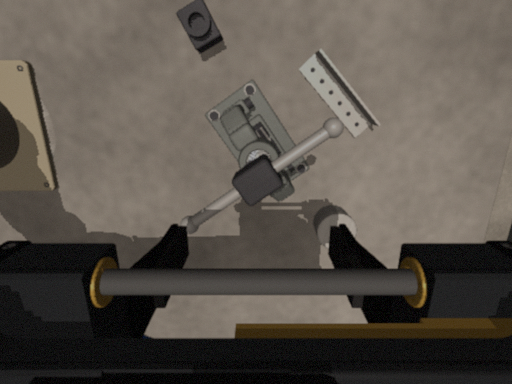

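The wrist view is clear: balls at (334,127) and (189,226), hub top at (258,181), base corner bolts at (250,90) and (214,115), and a third by about (303,168).

```bash
python3 - <<'E'
from h import *
c=get_calibration("wrist")
A=ray(c,334,127,.272);B=ray(c,189,226,.272);print(A,B,np.linalg.norm(A-B),(A+B)/2,np.degrees(np.arctan2(*(A-B)[1::-1])))
print("hubtop",ray(c,258,181,.291))
p=[ray(c,*q,.02) for q in((250,90),(214,115),(303,168))];print(p)
print([np.degrees(np.arctan2(*(p[i]-p[j])[1::-1])) for i,j in((0,1),(2,0))],np.linalg.norm(p[0]-p[1]),np.linalg.norm(p[0]-p[2]))
print("base mid",(p[1]+p[2])/2)
E
```

```text
[0.57458282 0.03051492 0.272     ] [ 0.43442934 -0.06867484  0.272     ] 0.1717020917910416 [ 0.50450608 -0.01907996  0.272     ] 35.28789689041291
hubtop [ 0.50493192 -0.01551632  0.291     ]
[array([0.49077291, 0.06801726, 0.02      ]), array([0.42763566, 0.02680414, 0.02      ]), array([ 0.58712412, -0.06792053,  0.02      ])]
[np.float64(33.13466620185247), np.float64(-54.67140374230847)] 0.07539783626894585 0.16662123662064002
base mid [ 0.50737989 -0.02055819  0.02      ]
```

Measured: ball spacing is 172 mm, bar angle is 35°, hub is at about (0.505,-0.019) and base middle at about (0.507,-0.021). These agree with each other and with the given sizes. Next I centre, turn the tool +0.955 rad so the jaws cross the bar, and descend.

>>> step_arm:
  commands:
    - [0.0005, -0.008, 0, 0, 0, 0.135]
    - [0, 0, 0, 0, 0, 0.137]
    - [0, 0, 0, 0, 0, 0.137]
    - [0, 0, 0, 0, 0, 0.137]
    - [0, 0, 0, 0, 0, 0.137]
    - [0, 0, 0, 0, 0, 0.136]
    - [0, 0, 0, 0, 0, 0.136]
    - [0, 0, 0, 0, 0, 0]
    - [0, 0, 0, 0, 0, 0]

```text
time: 2.15
ee_pos: [0.5059, -0.0197, 0.4011]
eef_rot: [0.889, -0.458, -0.0, 0.0]
ft_force: [0.2, -0.3, 0.2]
width: 0.0869
```

>>> step_arm:
  commands:
    - [0, 0, 0.02, 0, 0, 0]
    - [0, 0, 0.02, 0, 0, 0]
    - [0, 0, 0.02, 0, 0, 0]
    - [0, 0, 0.02, 0, 0, 0]
    - [0, 0, 0.02, 0, 0, 0]
    - [0, 0, 0.02, 0, 0, 0]
    - [0, 0, 0.01, 0, 0, 0]
    - [0, 0, 0, 0, 0, 0]
    - [0, 0, 0, 0, 0, 0]

```text
time: 3.05
ee_pos: [0.5059, -0.0199, 0.2723]
eef_rot: [0.888, -0.459, 0.0, -0.0]
ft_force: [0.1, -0.2, -0.7]
width: 0.087
```

```bash
python3 - <<'E'
from h import *
s=read_state();print(s['time'],s['ee_pos'],s['eef_rot'],s['joint_positions'].round(2),s['ft_force'])
b=camera("side");cv2.imwrite("pics/b3.png",cv2.resize(b[130:280,160:340,::-1],None,fx=4,fy=4,interpolation=cv2.INTER_CUBIC))
w=camera("wrist");cv2.imwrite("pics/w3.png",w[...,::-1])
E
```

```text
3.05 [ 0.50588048 -0.01991236  0.27229384] [ 8.88424136e-01 -4.59023331e-01  3.04408993e-04 -2.08957821e-04] [-0.    0.06 -0.05  1.72  0.    1.36 -1.01] [ 0.11957322 -0.17961302 -0.71062803]
```

View pics/b3.png

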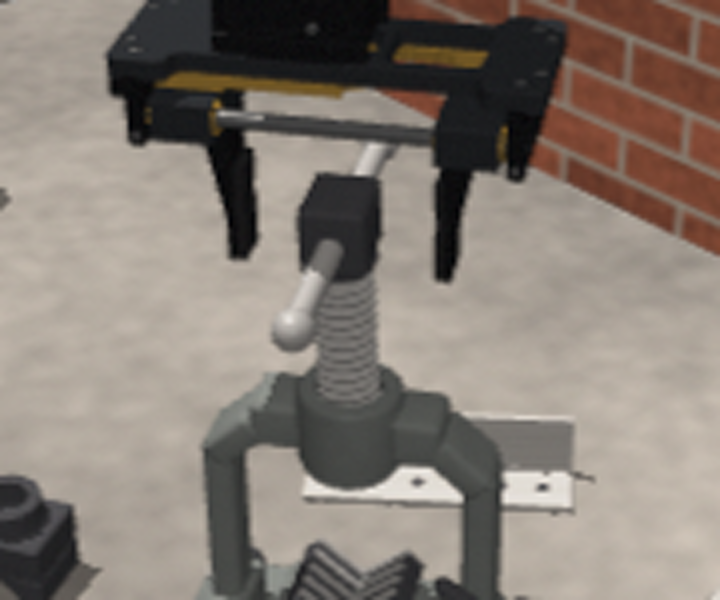

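The side view shows the fingers straddling the hub at the right height. The hub (340,225) leans slightly left of the boss axis (351).

```bash
python3 - <<'E'
from h import *
c=get_calibration("side")
for X in([.506,-.02,.183],[.506,-.02,.16],[.506,-.02,.138],[.506,-.02,.274],[.509,-.02,.16],[.506,-.023,.16]):
  u,v=proj(c,np.array(X));print(X,u,v,'zoom',(u-160)*4,(v-130)*4)
E
```

```text
[0.506, -0.02, 0.183] 246.2975151431932 225.4579644993937 zoom 345.19006057277284 381.83185799757484
[0.506, -0.02, 0.16] 246.52317403456883 235.04921598367304 zoom 346.0926961382753 420.19686393469215
[0.506, -0.02, 0.138] 246.733525282289 243.98984183101948 zoom 346.93410112915603 455.9593673240779
[0.506, -0.02, 0.274] 245.34229333910287 184.85786897269872 zoom 341.36917335641147 219.4314758907949
[0.509, -0.02, 0.16] 247.6688839105194 234.41521001632572 zoom 350.67553564207765 417.66084006530286
[0.506, -0.023, 0.16] 247.54647844158617 235.72584175081508 zoom 350.1859137663447 422.9033670032603
```

>>> step_arm:
  commands:
    - [0, 0, 0, 0, 0, 0]
    - [0, 0, 0, 0, 0, 0]
    - [0, 0, 0, 0, 0, 0]
    - [0, 0, 0, 0, 0, 0]
    - [0, 0, 0, 0, 0, 0]
    - [0, 0, 0, 0, 0, 0]
  gripper: 0.41
  grip_force: 10

```text
time: 3.75
ee_pos: [0.5055, -0.02, 0.2716]
eef_rot: [0.888, -0.46, -0.0, -0.0]
ft_force: [1.0, 0.1, 0.9]
width: 0.047
```

>>> step_arm:
  commands:
    - [0.0015, 0, 0, 0, 0, 0]
    - [0, 0, 0, 0, 0, 0]
    - [0, 0, 0, 0, 0, 0]
    - [0, 0, 0, 0, 0, 0]
    - [0, 0, 0, 0, 0, 0]

```text
time: 4.25
ee_pos: [0.5064, -0.0211, 0.2716]
eef_rot: [0.888, -0.46, 0.0, -0.0]
ft_force: [-0.0, 0.4, -0.2]
width: 0.036
```

>>> step_arm:
  commands:
    - [0, 0, 0, 0, 0, -0.1]
    - [0, 0, 0, 0, 0, -0.1]
    - [0, 0, 0, 0, 0, -0.1]
    - [0, 0, 0, 0, 0, -0.1]
    - [0, 0, 0, 0, 0, -0.1]
    - [0, 0, 0, 0, 0, -0.1]
    - [0, 0, 0, 0, 0, -0.1]
    - [0, 0, 0, 0, 0, -0.1]
    - [0, 0, 0, 0, 0, -0.1]
    - [0, 0, 0, 0, 0, -0.1]
    - [0, 0, 0, 0, 0, 0]

```text
time: 5.35
ee_pos: [0.5063, -0.0214, 0.2719]
eef_rot: [1.0, 0.023, 0.0, 0.0]
ft_force: [-2.2, -0.5, 1.4]
width: 0.0358
```

```bash
python3 - <<'E'
from h import *
s=read_state();print(s['time'],s['ee_pos'],s['joint_positions'].round(2),s['ft_force'],s['torque'])
b=camera("side");cv2.imwrite("pics/b4.png",b[...,::-1])
b3=cv2.resize(b[130:280,160:340,::-1],None,fx=4,fy=4,interpolation=cv2.INTER_CUBIC);cv2.imwrite("pics/b4z.png",b3)
E
```

```text
5.35 [ 0.50631304 -0.02140155  0.27191879] [ 0.03  0.06 -0.08  1.72  0.    1.36 -0.01] [-2.17876879 -0.53123807  1.38244444] [-0.06157544  0.38798708 -0.03341226]
```

View pics/b4z.png

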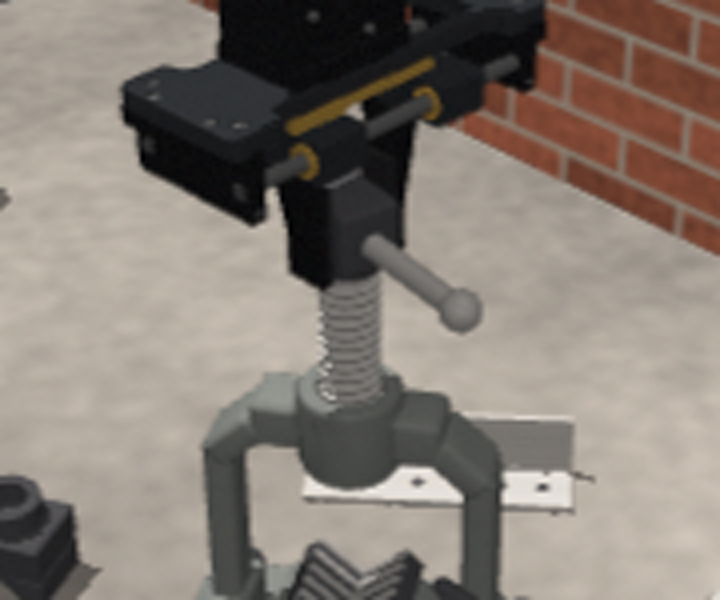

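The side view shows that the screw followed the fingers; the near ball is now at zoom (461,309). Next I set up ball tracking to get z and angle, and keep turning back.

```bash
cat >> h.py <<'E'
from scipy.optimize import fsolve
AX=np.array([.507,-.0215])
def solve(u,v,phi0):
    c=get_calibration("side")
    f=lambda q:np.array(proj(c,np.array([AX[0]+.0855*np.cos(q[0]),AX[1]+.0855*np.sin(q[0]),q[1]/10])))-[u,v]
    q=fsolve(f,[phi0,2.72]);return np.degrees(q[0]),q[1]/10-.094
E
python3 - <<'E'
from h import *
for p,a in(((292,327),-145),((461,309),-85)):
  print(solve(160+p[0]/4,130+p[1]/4,np.radians(a)))
E
```

```text
(np.float64(-146.76850051646258), np.float64(0.17729635002802732))
(np.float64(-96.54096317639795), np.float64(0.17658635134044412))
```

>>> step_arm:
  commands:
    - [0, 0, 0, 0, 0, -0.1]
    - [0, 0, 0, 0, 0, -0.1]
    - [0, 0, 0, 0, 0, -0.1]
    - [0, 0, 0, 0, 0, -0.1]
    - [0, 0, 0, 0, 0, -0.1]
    - [0, 0, 0, 0, 0, -0.1]
    - [0, 0, 0, 0, 0, -0.1]
    - [0, 0, 0, 0, 0, -0.1]
    - [0, 0, 0, 0, 0, -0.1]
    - [0, 0, 0, 0, 0, -0.1]
    - [0, 0, 0, 0, 0, 0]

```text
time: 6.5
ee_pos: [0.5065, -0.0218, 0.2721]
eef_rot: [0.867, 0.499, 0.0, 0.0]
ft_force: [-1.7, -1.1, 3.4]
width: 0.0358
```

```bash
python3 - <<'E'
from h import *
s=read_state();print(s['time'],s['ee_pos'],s['joint_positions'].round(2),s['ft_force'],s['torque'])
b=camera("side");cv2.imwrite("pics/b5.png",b[...,::-1])
b3=cv2.resize(b[130:280,160:340,::-1],None,fx=4,fy=4,interpolation=cv2.INTER_CUBIC);cv2.imwrite("pics/b5z.png",b3)
E
```

```text
6.5 [ 0.50650675 -0.02175577  0.27205382] [ 0.05  0.06 -0.1   1.72  0.01  1.36  0.99] [-1.70956136 -1.14545267  3.40567133] [-0.31433166  0.37362307 -0.04981271]
```

View pics/b5z.png

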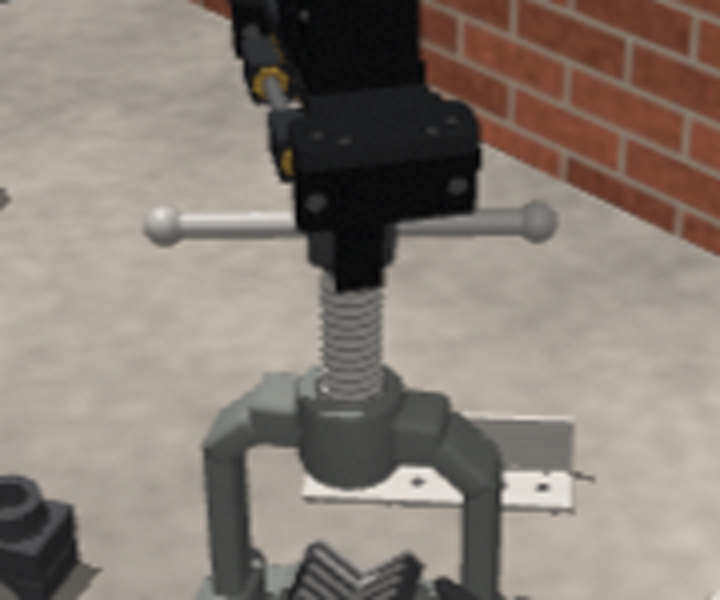

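The bar now lies across the view, with balls at zoom (162,226) and (539,221), and the hub is still between the fingers. Next is another 1 rad backward.

```bash
python3 - <<'E'
from h import *
for p,a in(((162,226),135),((539,221),-45)):
  print(solve(160+p[0]/4,130+p[1]/4,np.radians(a)))
E
```

```text
(np.float64(131.5363656469643), np.float64(0.17227281942897812))
(np.float64(-47.707405025904656), np.float64(0.18329251742148464))h.py:14: RuntimeWarning: The iteration is not making good progress, as measured by the 
 improvement from the last ten iterations.
  q=fsolve(f,[phi0,2.72]);return np.degrees(q[0]),q[1]/10-.094
```

>>> step_arm:
  commands:
    - [0, 0, 0, 0, 0, -0.1]
    - [0, 0, 0, 0, 0, -0.1]
    - [0, 0, 0, 0, 0, -0.1]
    - [0, 0, 0, 0, 0, -0.1]
    - [0, 0, 0, 0, 0, -0.1]
    - [0, 0, 0, 0, 0, -0.1]
    - [0, 0, 0, 0, 0, -0.1]
    - [0, 0, 0, 0, 0, -0.1]
    - [0, 0, 0, 0, 0, 0]

```text
time: 7.45
ee_pos: [0.5066, -0.0217, 0.2719]
eef_rot: [0.604, 0.797, 0.0, 0.001]
ft_force: [0.4, -1.5, 2.1]
width: 0.0357
```

```bash
python3 - <<'E'
from h import *
s=read_state();print(s['time'],s['ee_pos'],s['joint_positions'].round(2),s['ft_force'],s['torque'])
b=camera("side");cv2.imwrite("pics/b6.png",b[...,::-1])
b3=cv2.resize(b[130:280,160:340,::-1],None,fx=4,fy=4,interpolation=cv2.INTER_CUBIC);cv2.imwrite("pics/b6z.png",b3)
E
```

```text
7.45 [ 0.50664371 -0.02166973  0.27186438] [ 0.07  0.06 -0.13  1.72  0.01  1.36  1.79] [ 0.42839394 -1.45748943  2.07183338] [-0.24249136  0.12307327  0.0099658 ]
```

View pics/b6z.png

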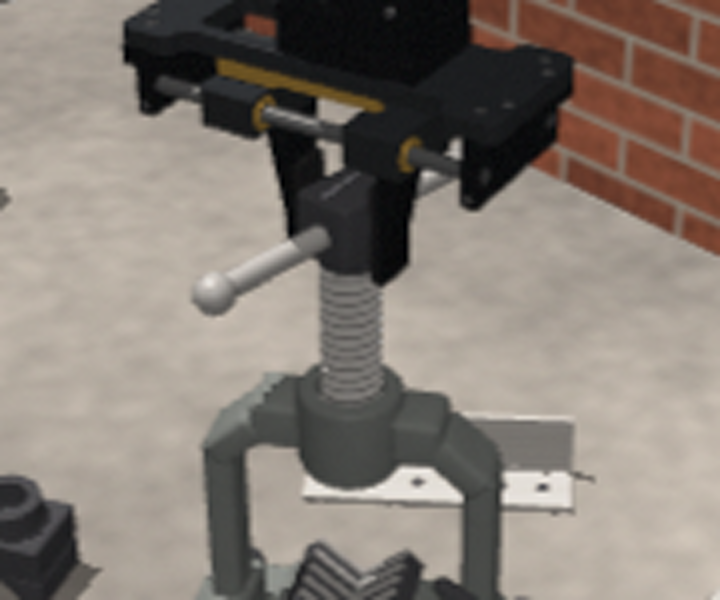

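```bash
python3 - <<'E'
from h import *
print(solve(160+213/4,130+292/4,np.radians(170)))
E
```

```text
(np.float64(187.3388124514789), np.float64(0.1837334085186633))
```

>>> step_arm:
  commands:
    - [0, 0, 0, 0, 0, -0.08]
    - [0, 0, 0, 0, 0, -0.08]
    - [0, 0, 0, 0, 0, -0.04]
    - [0, 0, 0, 0, 0, 0]

```text
time: 7.9
ee_pos: [0.5065, -0.0214, 0.2716]
eef_rot: [0.522, 0.853, 0.0, 0.0]
ft_force: [-1.1, -1.4, 2.7]
width: 0.036
```

>>> step_arm:
  commands:
    - [0, 0, 0, 0, 0, -0.08]
    - [0, 0, 0, 0, 0, -0.07]
    - [0, 0, 0, 0, 0, 0]

```text
time: 8.2
ee_pos: [0.5064, -0.0212, 0.2714]
eef_rot: [0.457, 0.89, 0.0, -0.0]
ft_force: [-0.7, -1.8, 2.0]
width: 0.0359
```

```bash
python3 - <<'E'
from h import *
s=read_state();print(s['time'],s['ee_pos'],s['joint_positions'].round(2),s['ft_force'],s['torque'])
b=camera("side");cv2.imwrite("pics/b7.png",b[...,::-1])
b3=cv2.resize(b[130:280,160:340,::-1],None,fx=4,fy=4,interpolation=cv2.INTER_CUBIC);cv2.imwrite("pics/b7z.png",b3)
# ball tracking by template from b6
t=cv2.imread("pics/b6.png")
T=t[196:211,206:220]
r=cv2.matchTemplate(cv2.imread("pics/b7.png")[180:240,190:260],T,cv2.TM_CCOEFF_NORMED);_,m,_,p=cv2.minMaxLoc(r)
u,v=190+p[0]-206+213.25,180+p[1]-196+203;print(m,u,v,solve(u,v,np.radians(-165)))
E
```

```text
8.2 [ 0.50638986 -0.02118887  0.27138269] [ 0.08  0.06 -0.14  1.72  0.01  1.36  2.14] [-0.67529529 -1.79157373  1.96028914] [-0.17939567  0.08280458 -0.02522076]
0.8997103571891785 226.25 208 (np.float64(-154.74084402566683), np.float64(0.18246943188819928))
```

Not dropped yet: the screw has turned back about 172°, and the ball is higher than at the start. I'll continue in small steps.

>>> step_arm:
  commands:
    - [0, 0, 0, 0, 0, -0.06]
    - [0, 0, 0, 0, 0, -0.06]
    - [0, 0, 0, 0, 0, 0]

```text
time: 8.55
ee_pos: [0.5062, -0.021, 0.2711]
eef_rot: [0.403, 0.915, -0.0, -0.0]
ft_force: [-0.4, -1.2, -0.3]
width: 0.0355
```

>>> step_arm:
  commands:
    - [0, 0, 0, 0, 0, -0.06]
    - [0, 0, 0, 0, 0, -0.06]
    - [0, 0, 0, 0, 0, 0]

```text
time: 8.85
ee_pos: [0.5063, -0.0208, 0.2712]
eef_rot: [0.347, 0.938, 0.0, -0.0]
ft_force: [1.5, 0.3, -0.0]
width: 0.0359
```

```bash
python3 - <<'E'
from h import *
s=read_state();print(s['time'],s['ee_pos'],s['joint_positions'].round(2),s['ft_force'],s['torque'])
b=camera("side");cv2.imwrite("pics/b8.png",b[...,::-1])
b3=cv2.resize(b[130:280,160:340,::-1],None,fx=4,fy=4,interpolation=cv2.INTER_CUBIC);cv2.imwrite("pics/b8z.png",b3)
T=cv2.imread("pics/b6.png")[196:211,206:220]
r=cv2.matchTemplate(cv2.imread("pics/b8.png")[180:240,190:260],T,cv2.TM_CCOEFF_NORMED);_,m,_,p=cv2.minMaxLoc(r)
u,v=190+p[0]-206+213.25,180+p[1]-196+203;print(m,u,v,solve(u,v,np.radians(-165)))
E
```

```text
8.85 [ 0.50631502 -0.02076774  0.27122641] [ 0.09  0.06 -0.15  1.72  0.01  1.36  2.38] [ 1.5337967   0.29373345 -0.02754179] [ 0.11581054 -0.0588214   0.03067889]
0.6810651421546936 238.25 214 (np.float64(-140.78638556286802), np.float64(0.17384430652050972))
```

View pics/b8z.png

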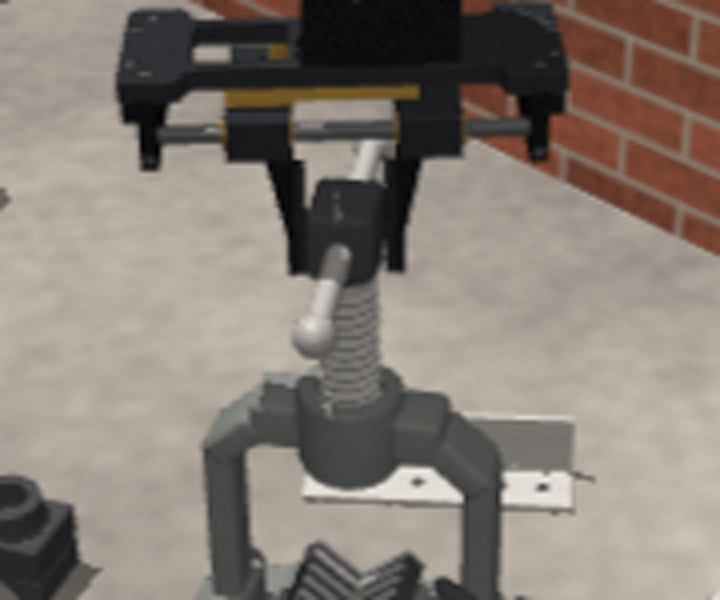

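The force step (Fz 2 → 0) and the ball (z about 0.174, against 0.182 before) both show that it dropped; the hub at zoom (347,230) is between the fingers. I turn forward about 4.8 rad, then regrip for the rest.

>>> step_arm:
  commands:
    - [0, 0, 0, 0, 0, 0.12]
    - [0, 0, 0, 0, 0, 0.12]
    - [0, 0, 0, 0, 0, 0.12]
    - [0, 0, 0, 0, 0, 0.12]
    - [0, 0, 0, 0, 0, 0.12]
    - [0, 0, 0, 0, 0, 0.12]
    - [0, 0, 0, 0, 0, 0.12]
    - [0, 0, 0, 0, 0, 0.12]
    - [0, 0, 0, 0, 0, 0.12]
    - [0, 0, 0, 0, 0, 0.12]
    - [0, 0, 0, 0, 0, 0.12]
    - [0, 0, 0, 0, 0, 0.12]

```text
time: 10.1
ee_pos: [0.5059, -0.021, 0.271]
eef_rot: [0.881, 0.473, -0.001, -0.0]
ft_force: [-0.4, -0.9, -3.7]
width: 0.0358
```

>>> step_arm:
  commands:
    - [0, 0, 0, 0, 0, 0.12]
    - [0, 0, 0, 0, 0, 0.12]
    - [0, 0, 0, 0, 0, 0.12]
    - [0, 0, 0, 0, 0, 0.12]
    - [0, 0, 0, 0, 0, 0.12]
    - [0, 0, 0, 0, 0, 0.12]
    - [0, 0, 0, 0, 0, 0.12]
    - [0, 0, 0, 0, 0, 0.12]
    - [0, 0, 0, 0, 0, 0.12]
    - [0, 0, 0, 0, 0, 0.12]
    - [0, 0, 0, 0, 0, 0.12]
    - [0, 0, 0, 0, 0, 0.12]

```text
time: 11.3
ee_pos: [0.5059, -0.021, 0.271]
eef_rot: [0.974, -0.225, -0.001, 0.0]
ft_force: [-0.6, 0.4, -1.8]
width: 0.0359
```

>>> step_arm:
  commands:
    - [0, 0, 0, 0, 0, 0.12]
    - [0, 0, 0, 0, 0, 0.12]
    - [0, 0, 0, 0, 0, 0.12]
    - [0, 0, 0, 0, 0, 0.12]
    - [0, 0, 0, 0, 0, 0.12]
    - [0, 0, 0, 0, 0, 0.12]
    - [0, 0, 0, 0, 0, 0.12]
    - [0, 0, 0, 0, 0, 0.12]
    - [0, 0, 0, 0, 0, 0.12]
    - [0, 0, 0, 0, 0, 0.12]
    - [0, 0, 0, 0, 0, 0.12]
    - [0, 0, 0, 0, 0, 0.12]

```text
time: 12.5
ee_pos: [0.5059, -0.0209, 0.271]
eef_rot: [-0.584, 0.812, 0.001, -0.0]
ft_force: [-0.3, -0.6, -1.7]
width: 0.0359
```

>>> step_arm:
  commands:
    - [0, 0, 0, 0, 0, 0.12]
    - [0, 0, 0, 0, 0, 0.12]
    - [0, 0, 0, 0, 0, 0.12]
    - [0, 0, 0, 0, 0, 0.12]
    - [0, 0, 0, 0, 0, 0]
    - [0, 0, 0, 0, 0, 0]

```text
time: 13.1
ee_pos: [0.5062, -0.0211, 0.2715]
eef_rot: [-0.379, 0.925, 0.0, -0.0]
ft_force: [-0.4, -0.6, -1.0]
width: 0.0358
```

```bash
python3 - <<'E'
from h import *
s=read_state();print(s['time'],s['ee_pos'],s['joint_positions'].round(2),s['ft_force'],s['torque'])
b=camera("side");cv2.imwrite("pics/b9.png",b[...,::-1])
b3=cv2.resize(b[130:280,160:340,::-1],None,fx=4,fy=4,interpolation=cv2.INTER_CUBIC);cv2.imwrite("pics/b9z.png",b3)
E
```

```text
13.1 [ 0.50624746 -0.02109768  0.27145154] [-0.04  0.06 -0.01  1.72  0.    1.36 -2.41] [-0.43273227 -0.56764585 -1.02087797] [-0.04866405  0.31274374 -0.01880457]
```

View pics/b9z.png

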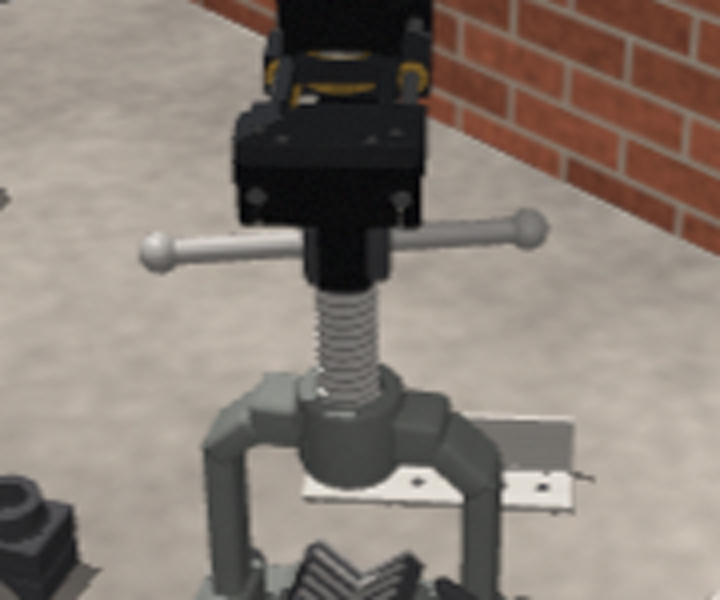

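The bar's midpoint at zoom (343,240) is about 10 mm lower than before the drop, so z is about 0.1697, matching about 4.6 rad forward. I open, lift clear, turn back half a turn, and regrip.

>>> step_arm:
  commands:
    - [0, 0, 0, 0, 0, 0]
    - [0, 0, 0, 0, 0, 0]
    - [0, 0, 0, 0, 0, 0]
    - [0, 0, 0, 0, 0, 0]
    - [0, 0, 0, 0, 0, 0]
    - [0, 0, -0.02, 0, 0, 0]
    - [0, 0, -0.02, 0, 0, 0]
    - [0, 0, -0.02, 0, 0, 0]
    - [0, 0, 0, 0, 0, 0]
  gripper: 0.8

```text
time: 14.05
ee_pos: [0.5073, -0.0212, 0.3343]
eef_rot: [-0.379, 0.926, -0.001, 0.002]
ft_force: [0.0, 0.2, 0.1]
width: 0.0699
```

>>> step_arm:
  commands:
    - [0, 0, 0, 0, 0, -0.14]
    - [0, 0, 0, 0, 0, -0.14]
    - [0, 0, 0, 0, 0, -0.14]
    - [0, 0, 0, 0, 0, -0.14]
    - [0, 0, 0, 0, 0, -0.14]
    - [0, 0, 0, 0, 0, -0.14]
    - [0, 0, 0, 0, 0, -0.14]
    - [0, 0, 0, 0, 0, -0.14]
    - [0, 0, 0, 0, 0, -0.14]
    - [0, 0, 0, 0, 0, -0.14]
    - [0, 0, 0, 0, 0, -0.14]
    - [0, 0, 0, 0, 0, 0]

```text
time: 15.25
ee_pos: [0.5062, -0.0212, 0.3308]
eef_rot: [0.917, -0.4, -0.0, 0.0]
ft_force: [0.2, -0.2, 0.2]
width: 0.0695
```

>>> step_arm:
  commands:
    - [0, 0, 0, 0, 0, -0.14]
    - [0, 0, 0, 0, 0, -0.14]
    - [0, 0, 0, 0, 0, -0.14]
    - [0, 0, 0, 0, 0, -0.14]
    - [0, 0, 0, 0, 0, -0.14]
    - [0, 0, 0, 0, 0, -0.14]
    - [0, 0, 0, 0, 0, -0.14]
    - [0, 0, 0, 0, 0, -0.14]
    - [0, 0, 0, 0, 0, -0.14]
    - [0, 0, 0, 0, 0, -0.14]
    - [0, 0, 0, 0, 0, -0.06]
    - [0, 0, 0, 0, 0, 0]

```text
time: 16.45
ee_pos: [0.5063, -0.0212, 0.3311]
eef_rot: [0.951, 0.311, -0.0, -0.0]
ft_force: [-0.1, -0.2, -1.0]
width: 0.0692
```

>>> step_arm:
  commands:
    - [0, 0, 0.02, 0, 0, 0]
    - [0, 0, 0.02, 0, 0, 0]
    - [0, 0, 0.02, 0, 0, 0]
    - [0, 0, 0.005, 0, 0, 0]
    - [0, 0, 0, 0, 0, 0]
    - [0, 0, 0, 0, 0, 0]

```text
time: 17.05
ee_pos: [0.5068, -0.0212, 0.2675]
eef_rot: [0.95, 0.311, 0.001, 0.0]
ft_force: [-0.3, -0.5, 0.5]
width: 0.0697
```

>>> step_arm:
  commands:
    - [0, 0, 0, 0, 0, 0]
    - [0, 0, 0, 0, 0, 0]
    - [0, 0, 0, 0, 0, 0]
    - [0, 0, 0, 0, 0, 0]
    - [0, 0, 0, 0, 0, 0]
    - [0, 0, 0, 0, 0, 0]
    - [0, 0, 0, 0, 0, 0]
    - [0, 0, 0, 0, 0, 0]
  gripper: 0.41

```text
time: 17.85
ee_pos: [0.5063, -0.0213, 0.2666]
eef_rot: [0.95, 0.312, -0.0, 0.0]
ft_force: [-0.3, -0.2, 2.7]
width: 0.0382
```

```bash
python3 - <<'E'
from h import *
s=read_state();print(s['time'],s['ee_pos'],s['joint_positions'].round(2),s['ft_force'],s['torque'],s['width'])
E
```

```text
17.85 [ 0.50626708 -0.02131335  0.26661151] [ 0.01  0.06 -0.06  1.73  0.    1.35  0.58] [-0.32701158 -0.15851932  2.6645352 ] [-0.13190776  0.36243969  0.05653854] 0.03822835224772241
```

The half turn fell 0.14 rad short (my row count). I back off 0.14 to let the fingers seat, then turn 1.4 rad forward.

>>> step_arm:
  commands:
    - [0, 0, 0, 0, 0, -0.14]
    - [0, 0, 0, 0, 0, 0]
    - [0, 0, 0, 0, 0, 0]
    - [0, 0, 0, 0, 0, 0]

```text
time: 18.25
ee_pos: [0.5064, -0.0213, 0.2665]
eef_rot: [0.926, 0.376, 0.0, 0.0]
ft_force: [-0.5, -1.3, 0.2]
width: 0.0358
```

>>> step_arm:
  commands:
    - [0, 0, 0, 0, 0, 0.12]
    - [0, 0, 0, 0, 0, 0.12]
    - [0, 0, 0, 0, 0, 0.12]
    - [0, 0, 0, 0, 0, 0.12]
    - [0, 0, 0, 0, 0, 0.12]
    - [0, 0, 0, 0, 0, 0.12]
    - [0, 0, 0, 0, 0, 0.12]
    - [0, 0, 0, 0, 0, 0.12]
    - [0, 0, 0, 0, 0, 0.12]
    - [0, 0, 0, 0, 0, 0.12]
    - [0, 0, 0, 0, 0, 0.1]
    - [0, 0, 0, 0, 0, 0.1]

```text
time: 19.45
ee_pos: [0.506, -0.0211, 0.266]
eef_rot: [0.951, -0.31, -0.001, 0.0]
ft_force: [-0.7, 0.5, -3.0]
width: 0.0358
```

>>> step_arm:
  commands:
    - [0, 0, 0, 0, 0, -0.13]
    - [0, 0, 0, 0, 0, 0]
    - [0, 0, 0, 0, 0, 0]

```text
time: 19.75
ee_pos: [0.5065, -0.0211, 0.2666]
eef_rot: [0.969, -0.247, 0.0, -0.0]
ft_force: [-0.5, -0.5, -0.3]
width: 0.036
```

```bash
python3 - <<'E'
from h import *
s=read_state();print(s['time'],s['ee_pos'],s['joint_positions'].round(2),s['ft_force'],s['torque'],s['width'])
b=camera("side");cv2.imwrite("pics/b10.png",b[...,::-1])
b3=cv2.resize(b[130:280,160:340,::-1],None,fx=4,fy=4,interpolation=cv2.INTER_CUBIC);cv2.imwrite("pics/b10z.png",b3)
E
```

```text
19.75 [ 0.506485   -0.02110247  0.26659287] [-0.02  0.06 -0.03  1.73  0.    1.35 -0.55] [-0.53247035 -0.45098145 -0.28535028] [-0.01399951  0.05576726 -0.01090747] 0.035968552563494675
```

View pics/b10z.png

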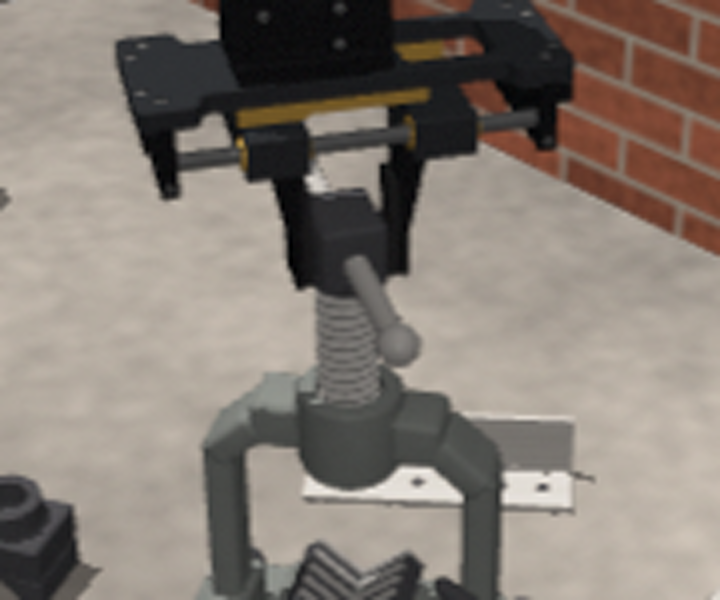

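The hub sits aligned between the fingers, near ball at zoom (397,343). Now I clamp.

>>> step_arm:
  commands:
    - [0, 0, 0, 0, 0, 0]
    - [0, 0, 0, 0, 0, 0]
    - [0, 0, 0, 0, 0, 0]
    - [0, 0, 0, 0, 0, 0]
    - [0, 0, 0, 0, 0, 0]
    - [0, 0, 0, 0, 0, 0]
    - [0, 0, 0, 0, 0, 0]
    - [0, 0, 0, 0, 0, 0]
  gripper: 0.25
  grip_force: 20

```text
time: 20.6
ee_pos: [0.5063, -0.021, 0.2666]
eef_rot: [0.97, -0.245, -0.0, -0.0]
ft_force: [-2.6, 3.0, 2.7]
width: 0.0321
```

```bash
python3 - <<'E'
from h import *
s=read_state();print(s['time'],s['ee_pos'],s['joint_vel'].round(3),s['ft_force'],s['torque'],s['width'])
print(solve(160+397/4,130+343/4,np.radians(-115)), solve(160+313/4,130+335/4,np.radians(-143)))
c=get_calibration("side")
b=camera("side");cv2.imwrite("pics/b11.png",b[...,::-1])
b3=cv2.resize(b[130:280,160:340,::-1],None,fx=4,fy=4,interpolation=cv2.INTER_CUBIC);cv2.imwrite("pics/b11z.png",b3)
T=cv2.imread("pics/b10.png")[208:224,251:268]
r=cv2.matchTemplate(cv2.imread("pics/b11.png")[195:240,235:290],T,cv2.TM_CCOEFF_NORMED);_,m,_,p=cv2.minMaxLoc(r);print(m,p,"shift",p[0]+235-251,p[1]+195-208)
E
```

```text
20.6 [ 0.50631737 -0.02104667  0.266615  ] [-0.001 -0.001  0.001 -0.001  0.003 -0.002  0.001] [-2.56460372  2.95715318  2.67043828] [ 0.63859229  0.75954768 -0.0484346 ] 0.03206994839725469
(np.float64(-116.99572254133285), np.float64(0.16841589365348567)) (np.float64(-140.7766615267254), np.float64(0.17435185170447895))
0.9868159294128418 (16, 13) shift 0 0
```

View pics/b11z.png

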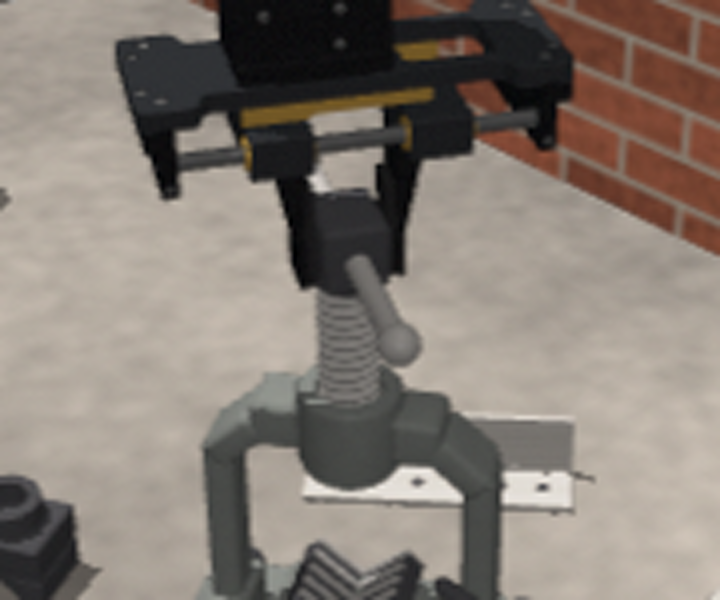

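```bash
python3 -c "
from bench import *
print(close_job())"
```

```text
the job is handed in; nothing more can be done
None
```

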